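Fish the dibber out of the seed box

ROBOT

A 6-joint arm with a two-finger parallel gripper is mounted at the origin on the work surface. World frame = base frame: x ahead of the robot, y to its left, z up, the work surface at z = 0. Lengths are in m, angles in rad, forces in N, time in s.
With the tool pointing down it reaches from about 0.35 to 0.725 m from the base axis. Payload 6 kg.
Tool frame: the origin (TCP) lies midway between the tips of the shut fingers; the grasp point (between the pads) lies 19 mm behind it; z points along the fingers, x is the direction in which the jaws open and shut, and the axes are right-handed (so a half turn about z gives the same grasp; the last joint's range is limited). The gripper opens to 85 mm and grips with 20 to 120 N. Pads are 22 mm wide; open, the fingers measure 114 mm over their backs; the gripper's body (76 mm by 85 mm) begins 54 mm behind the grasp point. The pads swing forward as they close: fully open they stand 13 mm farther back than shut.
Start: joints at [1.678, 0.04, 0.085, 0, -1.615, -0.334], TCP at [0.135, 0.585, 0.231] pointing down, gripper open.
Joint ranges: [-2.56, 2.56], [-1.29, 2.01], [-1.08, 1.49], [-3.29, 1.98], [-2.81, -0.18], [-2.99, 2.99]. Speed limits (rad/s): [2.57, 2.57, 3.01, 3.14, 3.14, 3.14].

INTERFACE

Orientations are given as [roll, pitch, yaw] about the fixed x, y, z axes, in that order (R = Rz(yaw) Ry(pitch) Rx(roll)).
In Python, from cell import arm gives the robot as it stands.
- The arm moves only by the tool servo_tool, never from a script. Its argument "deltas" is a list of rows, each a list of 7 numbers: the shift along the world's x, y, z in m, then the turn, a rotation vector about the world's x, y, z in degrees, then the opening, from 0 (shut) to 1 (fully open). A call has 1 to 12 rows; each row is the pose to reach, as a shift and turn from the pose measured when the call began; what a row does not reach only later rows make up. A row lasts 1/8 s, in which the tool goes at most 62.5 mm and 10.7 degrees, less where a joint would pass 70% of its speed; a pose out of reach is approached as far as the arm can. A call with a gripper value outside its range is refused whole. The fingers move at their own pace and stop on an object; "squeeze" is the grip in N (left out, the last holds). Time passes only in rows, so rows that repeat a pose let the fingers close. It gives the time, the measured TCP pose, the force and the opening at its end, in the units of the state.
- arm.sense(): the state, without advancing time (a new reading comes with each control period).
- arm.snapshot(name): name is "scene" or "top"; returns a dict with "img" (384x512x3 uint8, blue, green, red), "fx", "fy", "cx", "cy" (pixels), "k1" (the pictures are not rectified: a ray, as slopes to the right and down, at radius r is drawn at 1 + k1 r^2 times it, then the intrinsics apply), "rvec" (rotation vector, rad) and "tvec" (3), from world to camera coordinates, as OpenCV has them. Camera axes: x right, y down, z forward; pixel columns grow to the right and rows downward; lengths in m; the calibration is good to about 2 mm. A picture is of the moment at which its call begins. There is no depth.
- arm.sign_off(): hands the job in, once; it reports no verdict.
The state is a dict: "time_s": time; "joint_positions": joint angles; "joint_vel": joint speeds; "tau": joint torques, N m; "tool_pos": TCP position; "orientation": TCP orientation; "ft_force": force on the tool from outside, world axes, zero at the start; "torque": the same for the moment, N m; "width": finger opening in m.
Only numpy, scipy, OpenCV 4.12 (cv2) and the standard library are available. Lean on these libraries where they do the work, as an engineer would, in place of code of your own. Each camera call takes 0.05 s, during which the arm holds its last target.

TASK

The wooden dibber lies inside the black seed box, under a grey cover whose opening is shorter than the dibber. Bring it out through the opening on the slant, one end first, without forcing it against the cover, and finish still holding it in the gripper, still, with every part of it at least 5 cm above the cover and touching nothing else. Leave the pot, trowel and spray bottle alone.

Things in the scene. Friction and masses are not known exactly. Their poses are not given: they have to be found in the camera images.
- seed_box: Black plastic seed box with grey cover plate, fixed; 392 (its x) x 196 (its y) x 61 mm high. Origin: centre of the underside, on the bench; x along its length, z up. Inside: one clear space, end walls at x = +-190, sides at y = +-92 mm, floor 6 mm and underside of the cover 56 mm above the origin; cover 5 mm thick, top at 61 mm.
- cover: Grey cover plate, fixed on the seed box, 392 (x) x 196 (y) x 5 mm; origin on the box's middle, level with the cover's underside (56 mm above the bench), axes as the box's. Its only opening is a rectangle in its middle, 160 mm along x by 150 mm along y. Beyond it, at either end of the box, it hides a pocket 110 mm deep with 50 mm of headroom.
- dibber_mid (a point): Centre of the loose dibber, 10 mm above its underside. A straight bar 230 mm long along its x, about 0.11 kg. From the blunt end (x = -115) to x = +75 mm it is light wood 22 mm wide, 20 mm high; then a steel cone to a 6 mm point at x = +115. It starts flat on the box's floor, roughly along the box's length, its tip towards the box's +x, both ends hidden under the cover.
- dibber_butt (a point): Middle of the dibber's blunt end face, 115 mm from its centre along its -x.
- dibber_tip (a point): Point of the dibber's steel tip, 115 mm from its centre along its +x.
- pot: Bystander: empty terracotta flower pot, 140 mm across the rim, 115 mm high, loose; origin at the centre of its underside.
- trowel: Bystander: green plastic hand trowel lying on the bench, about 300 mm long, 70 mm wide, 26 mm high, loose; x from handle to blade, origin on the bench where handle meets blade (handle from -150 mm, blade to +148 mm).
- spray_bottle: Bystander: empty white spray bottle with grey head, standing, 76 mm across, 206 mm high, loose; origin at the centre of its underside.
Mind the look-alikes: they are no part of the job. Of the things like the part that bears dibber_mid, leave any that is orange or purple; of the rest the larger one is meant.

How it is judged:
On the way:
1. the dibber slants through the opening: one end is up out of the cover while the other end is still below it (((height (world z) of dibber_butt above 0.075 m and height (world z) of dibber_tip below 0.055 m) or (height (world z) of dibber_tip above 0.075 m and height (world z) of dibber_butt below 0.055 m))), for 0.1 s.
At the end, for the whole second after the job is handed in: The fingers hold the dibber (contact force above 2 N), both end points and the centre of the dibber are more than 105 mm above the bench (44 mm above the cover), it touches neither box, cover, bottle nor pot, and it is still (below 0.03 m/s and 0.3 rad/s) (height (world z) of each of dibber_butt, dibber_tip, dibber_mid above 0.105 m and contact force between dibber and the fingers above 2 N and contact force between dibber and seed_box below 0.1 N and contact force between dibber and spray_bottle below 0.1 N and contact force between dibber and pot below 0.1 N and linear speed of dibber below 0.03 m/s and angular speed of dibber below 0.3 rad/s and contact force between dibber and cover below 0.1 N); the arm keeps its last pose, push and grip.
It fails at once if the dibber is forced against the cover (more than 40 N) (contact force between dibber and cover above 40 N).
It fails at once if a bystander is moved more than 30 mm (distance of any of pot, trowel, spray_bottle from where it was at the start of the episode above 0.03 m).
It also fails if it takes over 38 s, if anything falls off the work surface, if the arm or the gripper's body presses on something with over 40 N, if the wrist force passes 120 N, or if a joint passes its speed limit or range.

## Working session

There is one attempt and no reset: what is moved stays moved. The work goes in short steps, Python scripts to look and compute and a tool call to move; the robot and the scene stay as the last step left them, time stands still between calls to the robot, and variables do not carry over. Pictures are saved under pics/ and viewed, and the job is handed in when it is done.

Besides the shell and the picture viewer there is one more tool, called after "Request:" as name(argument=value, ...) on one line, values as JSON. servo_tool: Moves the arm, as the interface text tells. Its arguments: {"type":"object","properties":{"deltas":{"type":"array","items":{"type":"array","items":{"type":"number"}}},"squeeze":{"type":"number"}},"required":["deltas"]}

```bash
ls; mkdir -p pics; python3 - <<'E'
from cell import arm
import cv2,numpy as np
print(arm.sense())
for n in("scene","top"):
    s=arm.snapshot(n); cv2.imwrite(f"pics/{n}0.png",s["img"])
    print(n,{k:v for k,v in s.items() if k!="img"})
E
```

```text
pics
{'time_s': 0.0, 'joint_positions': array([ 1.67770945e+00,  4.08298672e-02,  8.37589928e-02, -4.59692901e-04,
       -1.61553124e+00, -3.33700614e-01]), 'joint_vel': array([-4.35733412e-04,  1.08358221e-03, -3.93412512e-05, -6.91890322e-06,
       -1.16067909e-03, -2.68157784e-04]), 'tau': array([-1.97822533e-04, -3.68197560e+01,  3.47420061e+01,  6.93226576e+00,
       -5.19464520e-03, -2.10927862e-07]), 'tool_pos': array([0.13475877, 0.58430926, 0.23024092]), 'orientation': array([-3.14143512e+00, -1.85660459e-03, -1.79756382e+00]), 'ft_force': array([ 0.61971246, -0.25874957,  0.00598788]), 'torque': array([-0.00155754, -0.0324189 ,  0.03649771]), 'width': 0.08509121974041269}
scene {'fx': 355.8679875393629, 'fy': 355.8679875393629, 'cx': 257.9473500520611, 'cy': 193.06336009069344, 'k1': 0.03110295011218669, 'rvec': array([ 1.84631975,  1.51038109, -0.68573999]), 'tvec': array([-0.10025656, -0.2432959 ,  1.60878242])}
top {'fx': 385.0171984744865, 'fy': 385.0171984744865, 'cx': 257.03214883520883, 'cy': 190.90465895990343, 'k1': 0.0028044105778031337, 'rvec': array([ 2.15225881, -2.13352453,  0.16100307]), 'tvec': array([-0.01613446,  0.48376935,  1.15873319])}
```

View pics/scene0.png

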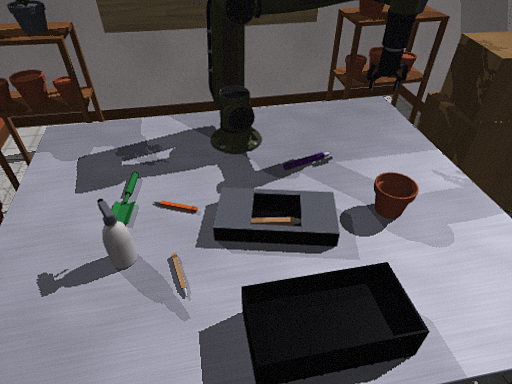

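View pics/top0.png

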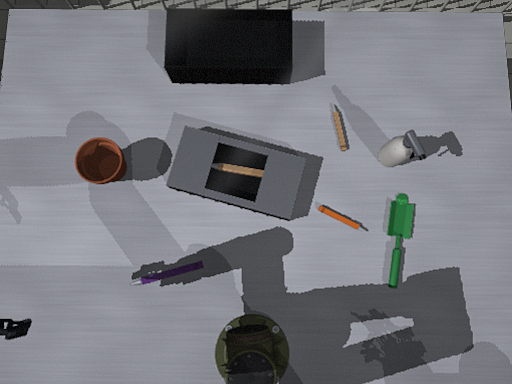

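```bash
python3 - <<'E'
import cv2
a=cv2.imread("pics/top0.png")[110:235,155:335]; cv2.imwrite("pics/top0z.png",cv2.resize(a,None,fx=4.4,fy=4.4,interpolation=cv2.INTER_CUBIC))
a=cv2.imread("pics/scene0.png")[180:255,205:350]; cv2.imwrite("pics/scene0z.png",cv2.resize(a,None,fx=5,fy=5,interpolation=cv2.INTER_CUBIC))
E
```

```text
(no output)
```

View pics/top0z.png

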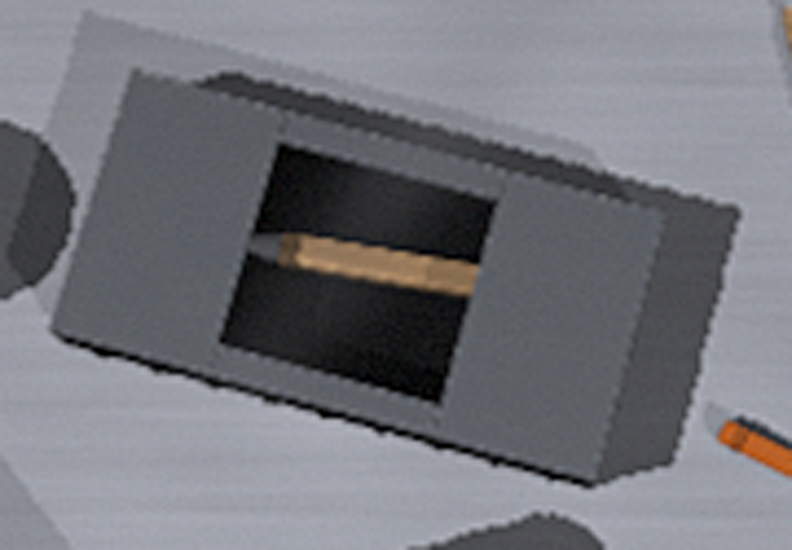

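View pics/scene0z.png

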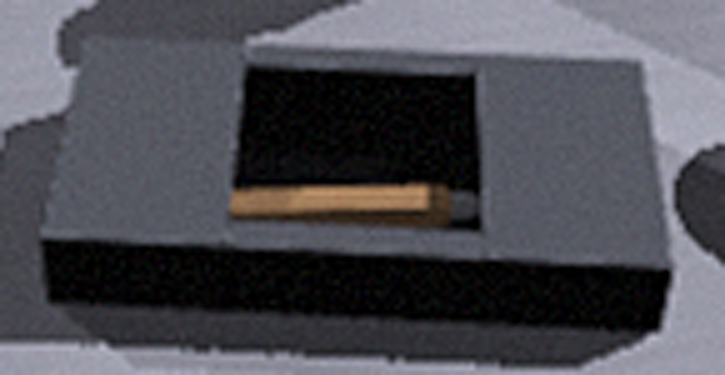

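```bash
cat > h.py <<'E'
import numpy as np,cv2
from scipy.optimize import least_squares
def dist(s): return np.array([s["k1"],0,0,0,0.])
def K(s): return np.array([[s["fx"],0,s["cx"]],[0,s["fy"],s["cy"]],[0,0,1.]])
def ray(s,uv):
    n=cv2.undistortPoints(np.array(uv,float).reshape(-1,1,2),K(s),dist(s)).reshape(-1,2)
    R=cv2.Rodrigues(np.array(s["rvec"]))[0]; c=-R.T@s["tvec"]
    return c,np.c_[n,np.ones(len(n))]@R
def onz(s,uv,z):
    c,d=ray(s,uv); return c+d*((z-c[2])/d[:,2])[:,None]
def proj(s,P): return cv2.projectPoints(np.array(P,float).reshape(-1,3),np.array(s["rvec"]),np.array(s["tvec"]),K(s),dist(s))[0].reshape(-1,2)
E
cat > m.py <<'E'
import pickle
from h import *
from cell import arm
s={n:arm.snapshot(n) for n in("top","scene")}
pickle.dump(s,open("s0.pkl","wb"))
def z(l,o,f): return np.array(l,float)/f+np.array(o)+0.5/f-0.5
t=lambda l:z(l,(155,110),4.4); c=lambda l:z(l,(205,180),5)
top=t([(283,143),(497,198),(442,403),(220,343),(135,70),(592,487),(53,333)])
W=onz(s["top"],top,.061); print(W.round(4))
scn=c([(248,66),(476,72),(482,233),(82,38),(640,60),(670,268),(42,240)])
W2=onz(s["scene"],scn,.061); print(W2.round(4))
# box frame: +x toward image left in top (world +y)
loc_t=np.array([(80,s_) for s_ in(0,)])
A=np.array([(80,75),(-80,75),(-80,-75),(80,-75),(196,98),(-196,-98),(196,-98)])/1e3
B=np.array([(-80,-75),(80,-75),(80,75),(-196,-98),(196,-98),(196,98),(-196,98)])/1e3
# sign of y: x=+y_world, so box y = -x_world: A's y (image up=+world x) flips
A[:,1]*=-1; 
def T(p,q): 
    co,si=np.cos(p[2]),np.sin(p[2]); return q@np.array([[co,si],[-si,co]])+p[:2]
for nm,ww,q in(("top",W,A),("scene",W2,B)):
    for sg in(1,-1):
        qq=q*[1,sg]
        r=least_squares(lambda p:(T(p,qq)-ww[:,:2]).ravel(),[.45,0,1.3],loss="soft_l1",f_scale=.003)
        print(nm,sg,r.x.round(4),np.degrees(r.x[2]).round(1),(r.fun.reshape(-1,2)*1e3).round(1).tolist())
# dibber: top
print("dib junction, right end",onz(s["top"],t([(289,248),(480,278)]),.018).round(4))
print("scene junction: upper edge line at far top edges",onz(s["scene"],c([(445,186),(232,190)]),.026).round(4),onz(s["scene"],c([(430,205),(232,207)]),.026).round(4))
E
python3 m.py
```

```text
[[ 0.6321  0.1075  0.061 ]
 [ 0.5937 -0.0434  0.061 ]
 [ 0.4486 -0.0063  0.061 ]
 [ 0.489   0.1477  0.061 ]
 [ 0.6845  0.2137  0.061 ]
 [ 0.3917 -0.1093  0.061 ]
 [ 0.495   0.2635  0.061 ]]
[[ 0.4495 -0.0032  0.061 ]
 [ 0.4864  0.1503  0.061 ]
 [ 0.6352  0.1097  0.061 ]
 [ 0.3969 -0.1124  0.061 ]
 [ 0.4964  0.2661  0.061 ]
 [ 0.6861  0.2142  0.061 ]
 [ 0.5873 -0.161   0.061 ]]
top 1 [0.5396 0.0511 1.306 ] 74.8 [[0.9, 1.2], [-2.6, -2.3], [-2.3, -0.2], [-0.9, 0.3], [1.0, 1.0], [2.0, -3.2], [1.3, 2.4]]
top -1 [0.4497 0.0511 1.8256] 104.6 [[-275.1, 2.2], [-196.4, -1.8], [93.8, -1.1], [13.1, -0.2], [-379.1, 2.4], [202.2, -4.6], [0.1, 2.0]]
scene 1 [0.4522 0.0525 1.831 ] 104.9 [[95.8, -2.4], [17.6, -1.3], [-276.1, 0.7], [200.4, 0.6], [0.0, 0.9], [-379.1, 2.4], [-179.4, -1.2]]
scene -1 [0.5415 0.0525 1.3131] 75.2 [[-0.8, -2.6], [3.0, -1.4], [-0.8, 1.0], [-0.1, 0.3], [0.3, 0.9], [0.1, 2.8], [-1.0, -1.0]]
dib junction, right end [[ 0.5659  0.1058  0.018 ]
 [ 0.545  -0.0326  0.018 ]]
scene junction: upper edge line at far top edges [[ 0.5566  0.1107  0.026 ]
 [ 0.5324 -0.0305  0.026 ]] [[ 0.572   0.0959  0.026 ]
 [ 0.5481 -0.0334  0.026 ]]
```

The top picture shows the covered box. Its opening corners are near (219,142), (268,155), (255,201) and (205,188). The dibber's wood ends and its steel begins near (220,166), with the tip towards image left (world +y). The scene picture agrees: the box is at about (0.541, 0.052) with a yaw of 75°. The dibber's middle is near (0.554, 0.032) with a yaw of about 81°. The loose pencil-like items are the orange, purple and smaller light-wood ones outside the box. I'll move above the dibber next.

Request:
servo_tool(deltas=[[0.03,-0.04,0,0,0,-7,0.53],[0.065,-0.085,0,0,0,-14,0.53],[0.1,-0.13,0,0,0,-21,0.53],[0.135,-0.175,0,0,0,-28,0.53],[0.17,-0.22,0,0,0,-35,0.53],[0.21,-0.265,0,0,0,-42,0.53],[0.245,-0.31,0,0,0,-50,0.53],[0.28,-0.355,0,0,0,-57,0.53],[0.315,-0.4,0,0,0,-64,0.53],[0.35,-0.445,0,0,0,-71,0.53],[0.385,-0.49,0,0,0,-79,0.53],[0.421,-0.537,0,0,0,-86,0.53]], squeeze=60)

```text
time_s: 1.7
tool_pos: [0.5567, 0.0458, 0.2306]
orientation: [3.141, -0.001, 2.981]
ft_force: [-0.1, 0.5, 0.7]
width: 0.0452
```

```bash
python3 - <<'E'
from h import *
from cell import arm
s=arm.sense(); print(s["time_s"],s["tool_pos"].round(4),np.degrees(s["orientation"]).round(2),s["joint_positions"].round(2),s["width"],s["ft_force"].round(2))
for n in("scene","top"):
    i=arm.snapshot(n)["img"]; cv2.imwrite(f"pics/{n}1.png",i)
E
```

```text
1.7 [0.5567 0.0458 0.2306] [ 1.7999e+02 -6.0000e-02  1.7078e+02] [ 0.44 -0.07 -0.02 -0.   -1.62 -0.6 ] 0.04522006218506426 [-0.13  0.51  0.67]
```

View pics/scene1.png

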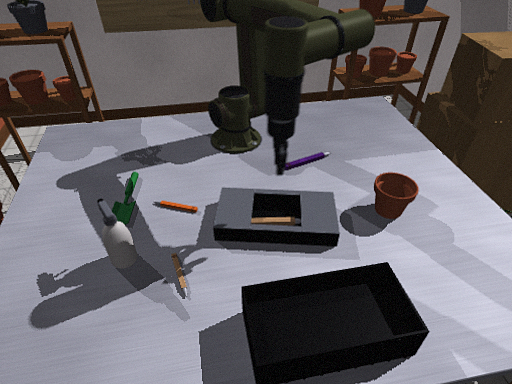

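The gripper sits above the opening, around (281,170), with the jaws turned to match the dibber. I'll lower it slowly into the box.

Request:
servo_tool(deltas=[[0,0,-0.04,0,0,0,0.53],[0,0.001,-0.09,0,0,0,0.53],[0,0.001,-0.13,0,0,0,0.53],[0,0.001,-0.15,0,0,0,0.53],[0,0.001,-0.17,0,0,0,0.53],[0,0.001,-0.185,0,0,0,0.53],[0,0.001,-0.2,0,0,0,0.53],[0,0.001,-0.21,0,0,0,0.53],[0,0.001,-0.217,0,0,0,0.53],[0,0.001,-0.221,0,0,0,0.53],[0,0.001,-0.221,0,0,0,0.53]])

```text
time_s: 3.18
tool_pos: [0.5574, 0.0441, 0.0081]
orientation: [-3.139, -0.003, 2.976]
ft_force: [-0.8, -0.3, -0.6]
width: 0.0452
```

```bash
python3 - <<'E'
from h import *
from cell import arm
s=arm.sense(); print(s["time_s"],s["tool_pos"].round(4),np.degrees(s["orientation"]).round(2),s["width"],s["ft_force"].round(2))
o=[]
for n,(x,y) in (("scene",(215,170)),("top",(175,110))):
    i=arm.snapshot(n)["img"]; o.append(cv2.resize(i[y:y+95,x:x+130],None,fx=3,fy=3,interpolation=cv2.INTER_CUBIC))
cv2.imwrite("pics/c2.png",np.hstack(o))
E
```

```text
3.175 [0.5574 0.0441 0.0081] [-179.86   -0.18  170.52] 0.045196089597503784 [-0.77 -0.34 -0.57]
```

View pics/c2.png

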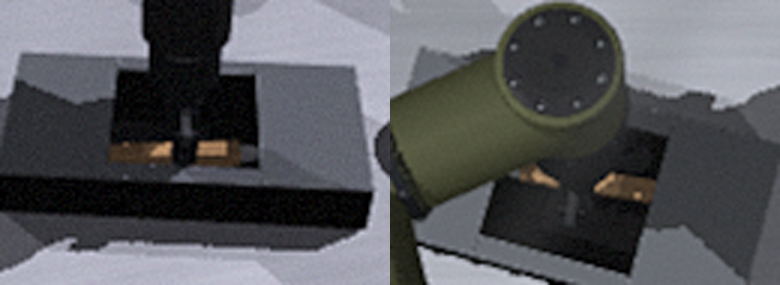

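The left half of the picture shows the fingers straddling the dibber, at about (185,140) in the crop. The dibber's wood is visible on both sides of them. I'll close the gripper.

Request:
servo_tool(deltas=[[0,0,0,0,0,0,0],[0,0,0,0,0,0,0],[0,0,0,0,0,0,0],[0,0,0,0,0,0,0]], squeeze=60)

```text
time_s: 3.78
tool_pos: [0.5581, 0.0443, 0.0093]
orientation: [-3.14, -0.001, 2.976]
ft_force: [-0.7, 0.2, 4.8]
width: 0.0206
```

```bash
python3 - <<'E'
from h import *
from cell import arm
s=arm.sense(); print(s["time_s"],s["tool_pos"].round(4),np.degrees(s["orientation"]).round(2),s["width"],s["ft_force"].round(2))
# plan: dibber frame in TCP; box frame
box=np.array([.541,.052]);yb=np.radians(75)
def tb(p): d=np.array(p)-box; return d@np.array([np.cos(yb),np.sin(yb)]),d@np.array([-np.sin(yb),np.cos(yb)])
tcp=s["tool_pos"]; d=np.array([.156,.988])
j=np.array([.566,.1058]); g=75-(j-tcp[:2])@d*1e3; print("grip at dib x mm",g)
print("butt",tb(tcp[:2]-d*(115+g)/1e3),"tip",tb(tcp[:2]+d*(115-g)/1e3))
E
```

```text
3.775 [0.5581 0.0443 0.0093] [-1.7990e+02 -8.0000e-02  1.7054e+02] 0.020614750037970215 [-0.72  0.2   4.82]
grip at dib x mm 13.034660676845718
butt (np.float64(-0.13034285127050568), np.float64(-0.03193082196030219)) tip (np.float64(0.0984405608337006), np.float64(-0.007774200798457183))
```

```bash
cat > plan.py <<'E'
import numpy as np
L=np.linspace(-115,75,96); C=np.linspace(75,115,21); h=np.interp(C,[75,115],[10,3])
P=np.r_[np.c_[L,0*L+10],np.c_[L,0*L-10],np.c_[C,h],np.c_[C,-h],np.c_[[-115]*9,np.linspace(-10,10,9)]]
R=[(-190,-80,56,61),(80,190,56,61),(-300,300,-20,6),(-220,-190,0,56)]
def pts(X,Z,t): c,s=np.cos(np.radians(t)),np.sin(np.radians(t)); return P@np.array([[c,s],[-s,c]])+[X,Z]
def clr(X,Z,t):
    q=pts(X,Z,t); o=[]
    for a,b,c,d in R:
        dx=np.maximum(np.maximum(a-q[:,0],q[:,0]-b),0); dz=np.maximum(np.maximum(c-q[:,1],q[:,1]-d),0)
        o.append(np.hypot(dx,dz).min())
    return o
def tcp(X,Z,t,g=13,o=-7):
    c,s=np.cos(np.radians(t)),np.sin(np.radians(t)); return X+g*c-o*s, Z+g*s+o*c
if __name__=="__main__":
    for t in (0,4,8,10,12,14,16,20,24,28,35,45):
        best=max(((min(clr(X,Z,t)),X,Z) for X in range(-70,60,3) for Z in range(16,140,2) if X-115*np.cos(np.radians(t))<-78 or 1))
        b2=max(((min(clr(X,Z,t)),X,Z) for X in range(-70,60,3) for Z in range(16,140,2) if Z-115*np.sin(np.radians(t))<40))
        print(t,b2,np.round(clr(*b2[1:],t),1))
E
python3 plan.py
```

```text
0 (np.float64(14.0), 59, 32) [ 27.8  14.   16.  134. ]
4 (np.float64(12.002365016827348), -43, 36) [12.5 12.4 12.  31.6]
8 (np.float64(8.755096771328603), -43, 42) [ 9.   8.8 10.1 31.7]
10 (np.float64(8.182382038180933), -43, 44) [ 8.3  9.2  8.2 32. ]
12 (np.float64(7.396550757612347), -34, 48) [ 7.4  7.7  8.3 41.4]
14 (np.float64(8.476024743278245), -19, 52) [ 8.7  9.2  8.5 57. ]
16 (np.float64(9.865969150035431), -1, 58) [ 9.9  9.9 10.7 75.7]
20 (np.float64(17.262546505887233), 47, 78) [ 17.4  17.3  23.3 125.5]
24 (np.float64(23.82582937767563), 53, 86) [ 25.1  23.8  24.1 133.9]
28 (np.float64(23.181294351033287), 59, 92) [ 34.   27.2  23.2 142.8]
35 (np.float64(23.847189376739777), 59, 104) [ 40.3  37.3  23.8 149.1]
45 (np.float64(25.61165235168157), 59, 120) [ 51.6  46.6  25.6 160.6]
```

```bash
python3 - <<'E'
from plan import *
W=[(-16,16,0),(-16,20,0),(-30,24,0),(-43,27,0),(-43,32,2),(-43,36,4),(-43,39,6),(-43,42,8),(-43,44,10),(-34,48,12),(-19,52,14),(-10,55,15),(-1,58,16),(20,66,18),(47,78,20)]
t0=np.array(tcp(*W[0]))
for (a,b) in zip(W,W[1:]):
    mc=min(min(clr(*(np.array(a)+(np.array(b)-a)*k/5),)) for k in range(6))
    dx,dz=np.array(tcp(*b))-t0; t=b[2]
    print(b,"d=%.1f dz=%.1f"%(dx,dz),"shift [%.4f,%.4f,%.4f] rot [%.2f,%.2f,0]"%(dx*.165/1e3,dx*.986/1e3,dz/1e3,.986*t,-.165*t),"clr %.1f"%mc)
E
```

```text
(-16, 20, 0) d=0.0 dz=4.0 shift [0.0000,0.0000,0.0040] rot [0.00,-0.00,0] clr 0.0
(-30, 24, 0) d=-14.0 dz=8.0 shift [-0.0023,-0.0138,0.0080] rot [0.00,-0.00,0] clr 4.0
(-43, 27, 0) d=-27.0 dz=11.0 shift [-0.0045,-0.0266,0.0110] rot [0.00,-0.00,0] clr 8.0
(-43, 32, 2) d=-26.8 dz=16.5 shift [-0.0044,-0.0264,0.0165] rot [1.97,-0.33,0] clr 11.0
(-43, 36, 4) d=-26.5 dz=20.9 shift [-0.0044,-0.0262,0.0209] rot [3.94,-0.66,0] clr 12.0
(-43, 39, 6) d=-26.3 dz=24.4 shift [-0.0043,-0.0260,0.0244] rot [5.92,-0.99,0] clr 9.2
(-43, 42, 8) d=-26.2 dz=27.9 shift [-0.0043,-0.0258,0.0279] rot [7.89,-1.32,0] clr 8.8
(-43, 44, 10) d=-26.0 dz=30.4 shift [-0.0043,-0.0256,0.0304] rot [9.86,-1.65,0] clr 8.2
(-34, 48, 12) d=-16.8 dz=34.9 shift [-0.0028,-0.0166,0.0349] rot [11.83,-1.98,0] clr 6.4
(-19, 52, 14) d=-1.7 dz=39.4 shift [-0.0003,-0.0017,0.0394] rot [13.80,-2.31,0] clr 7.4
(-10, 55, 15) d=7.4 dz=42.6 shift [0.0012,0.0073,0.0426] rot [14.79,-2.48,0] clr 8.5
(-1, 58, 16) d=16.4 dz=45.9 shift [0.0027,0.0162,0.0459] rot [15.78,-2.64,0] clr 9.1
(20, 66, 18) d=37.5 dz=54.4 shift [0.0062,0.0370,0.0544] rot [17.75,-2.97,0] clr 9.9
(47, 78, 20) d=64.6 dz=66.9 shift [0.0107,0.0637,0.0669] rot [19.72,-3.30,0] clr 11.4
```

First I'll lift slightly and slide towards the butt end, then check before tilting.

Request:
servo_tool(deltas=[[0,0,0.002,0,0,0,0],[0,0,0.004,0,0,0,0],[-0.001,-0.007,0.006,0,0,0,0],[-0.0025,-0.014,0.008,0,0,0,0],[-0.0035,-0.02,0.01,0,0,0,0],[-0.0045,-0.0265,0.011,0,0,0,0],[-0.0045,-0.0265,0.011,0,0,0,0]])

```text
time_s: 4.65
tool_pos: [0.5535, 0.0173, 0.0204]
orientation: [-3.14, -0.001, 2.976]
ft_force: [0.9, 0.3, -1.1]
width: 0.0205
```

```bash
python3 - <<'E'
from h import *
from cell import arm
s=arm.sense(); print(s["time_s"],s["tool_pos"].round(4),np.degrees(s["orientation"]).round(2),s["width"],s["ft_force"].round(2),s["torque"].round(2))
o=[]
for n,(x,y) in (("scene",(215,170)),("top",(175,110))):
    i=arm.snapshot(n)["img"]; o.append(cv2.resize(i[y:y+95,x:x+130],None,fx=3,fy=3,interpolation=cv2.INTER_CUBIC))
cv2.imwrite("pics/c3.png",np.hstack(o))
E
```

```text
4.65 [0.5535 0.0173 0.0204] [-1.7991e+02 -8.0000e-02  1.7049e+02] 0.020514020437668472 [ 0.94  0.31 -1.11] [ 0.   -0.02 -0.01]
```

View pics/c3.png

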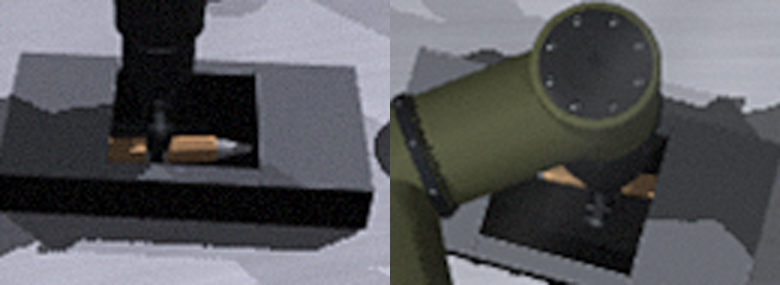

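```bash
python3 - <<'E'
from h import *
import pickle
s=pickle.load(open("s0.pkl","rb"))["scene"]
w=onz(s,[(299,219.3)],.027)[0]; print(w, (w[:2]-[.541,.052])@[np.cos(np.radians(75)),np.sin(np.radians(75))])
E
```

```text
[0.57248386 0.12470334 0.027     ] 0.07837465400323518
```

The tip is visible at crop (252,148) and measures about 5 mm nearer the +x edge than I planned. I'll slide 4 mm further back and then tilt.

Request:
servo_tool(deltas=[[-0.0005,-0.004,0.003,1,-0.2,0,0],[-0.0005,-0.004,0.0055,2,-0.3,0,0],[-0.0005,-0.0035,0.008,3,-0.5,0,0],[-0.0005,-0.0035,0.01,4,-0.7,0,0],[-0.0005,-0.0035,0.0135,6,-1,0,0],[-0.0005,-0.003,0.017,8,-1.3,0,0],[-0.0005,-0.003,0.0185,9,-1.5,0,0],[-0.0005,-0.003,0.0195,10,-1.7,0,0],[-0.0005,-0.003,0.0195,10,-1.7,0,0]])

```text
time_s: 5.88
tool_pos: [0.5531, 0.0145, 0.0398]
orientation: [2.966, -0.001, 2.976]
ft_force: [-0.6, 0.1, -1.2]
width: 0.0203
```

```bash
python3 - <<'E'
from h import *
from cell import arm
s=arm.sense(); print(s["time_s"],s["tool_pos"].round(4),np.degrees(s["orientation"]).round(2),s["width"],s["ft_force"].round(2),s["torque"].round(2))
o=[]
for n,(x,y) in (("scene",(215,170)),("top",(175,110))):
    i=arm.snapshot(n)["img"]; o.append(cv2.resize(i[y:y+95,x:x+130],None,fx=3,fy=3,interpolation=cv2.INTER_CUBIC))
cv2.imwrite("pics/c4.png",np.hstack(o))
E
```

```text
5.875 [0.5531 0.0145 0.0398] [ 1.6993e+02 -5.0000e-02  1.7050e+02] 0.020284507480786303 [-0.65  0.1  -1.21] [-0.49  0.08 -0.03]
```

View pics/c4.png

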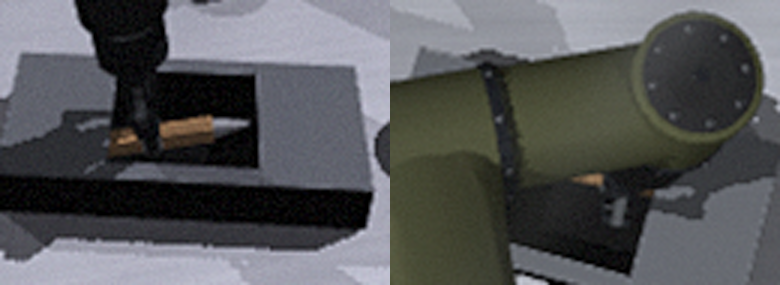

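The dibber is tilted with its tip coming up inside the opening, around crop (248,122). The force reads only its weight, so nothing is touching. I'll continue out along the axis and pause at the slant.

Request:
servo_tool(deltas=[[0.001,0.005,0.0022,1,-0.2,0,0],[0.0017,0.0105,0.0045,2,-0.3,0,0],[0.003,0.0185,0.0068,3,-0.5,0,0],[0.0043,0.0265,0.009,4,-0.7,0,0],[0.006,0.0365,0.0125,5,-0.8,0,0],[0.0075,0.0455,0.016,6,-1,0,0],[0.0075,0.0455,0.016,6,-1,0,0],[0.0075,0.0455,0.016,6,-1,0,0]])

```text
time_s: 6.98
tool_pos: [0.5604, 0.0602, 0.0555]
orientation: [2.861, -0.001, 2.977]
ft_force: [0.2, 0.0, -0.3]
width: 0.0206
```

```bash
python3 - <<'E'
from h import *
from cell import arm
s=arm.sense(); print(s["time_s"],s["tool_pos"].round(4),np.degrees(s["orientation"]).round(2),s["width"],s["ft_force"].round(2),s["torque"].round(2))
o=[]
for n,(x,y) in (("scene",(215,160)),("top",(165,110))):
    i=arm.snapshot(n)["img"]; o.append(cv2.resize(i[y:y+100,x:x+130],None,fx=3,fy=3,interpolation=cv2.INTER_CUBIC))
cv2.imwrite("pics/c5.png",np.hstack(o))
E
```

```text
6.975 [0.5604 0.0602 0.0555] [ 1.6390e+02 -7.0000e-02  1.7055e+02] 0.02059038843554265 [ 0.19  0.04 -0.3 ] [-0.9   0.09  0.01]
```

View pics/c5.png

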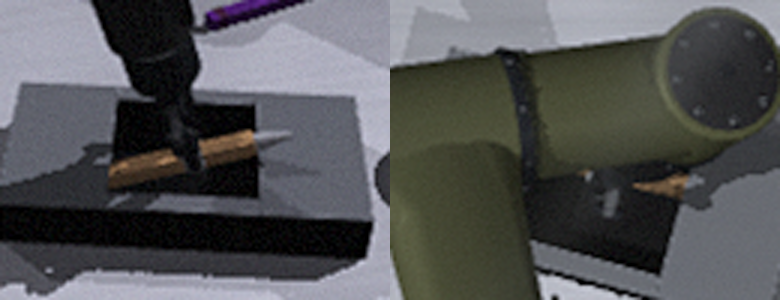

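```bash
cat > v.py <<'E'
from h import *
import pickle
s=pickle.load(open("s0.pkl","rb"))["scene"]
def vp(uv,tcp,d=(.165,.986)):
    c,r=ray(s,[uv]); r=r[0]; n=np.array([d[1],-d[0],0]); n/=np.linalg.norm(n)
    p=c+r*(n@(np.array(tcp)-c))/(n@r); return p
E
python3 - <<'E'
from v import *
t=np.array([.5604,.0602,.0555])
p=vp((311.7,204.3),t); print(p.round(4), np.linalg.norm(p[:2]-t[:2]))
th=np.radians(16.1);d=np.array([.165*np.cos(th),.986*np.cos(th),np.sin(th)]); n=np.array([-.165*np.sin(th),-.986*np.sin(th),np.cos(th)])
for g in (8,13):
    ax=t+n*.007; print(g,"tip",(ax+d*(115-g)/1e3).round(4),"butt",(ax-d*(115+g)/1e3).round(4))
E
```

```text
[0.5771 0.1603 0.0927] 0.10146811671052483
8 tip [0.577  0.1597 0.0919] butt [ 0.5406 -0.0582  0.0281]
13 tip [0.5762 0.1549 0.0905] butt [ 0.5398 -0.063   0.0267]
```

The image gives the tip at z ≈ 0.093, above the 0.075 limit. The butt works out at z ≈ 0.028, below 0.055, so the slant condition is met. Next I'll pull further along the axis and then lift straight up.

Request:
servo_tool(deltas=[[0.0015,0.01,0.004,1,-0.2,0,0],[0.0035,0.021,0.0085,2,-0.3,0,0],[0.0055,0.034,0.0145,3,-0.5,0,0],[0.008,0.0475,0.021,4,-0.7,0,0],[0.008,0.0475,0.021,4,-0.7,0,0]])

```text
time_s: 7.7
tool_pos: [0.5688, 0.1085, 0.0774]
orientation: [2.789, 0.0, 2.977]
ft_force: [-0.8, 0.3, -1.2]
width: 0.0205
```

```bash
python3 - <<'E'
from h import *
from cell import arm
s=arm.sense(); print(s["time_s"],s["tool_pos"].round(4),np.degrees(s["orientation"]).round(2),s["width"],s["ft_force"].round(2),s["torque"].round(2))
o=[]
for n,(x,y) in (("scene",(215,160)),("top",(165,110))):
    i=arm.snapshot(n)["img"]; o.append(cv2.resize(i[y:y+100,x:x+130],None,fx=3,fy=3,interpolation=cv2.INTER_CUBIC))
cv2.imwrite("pics/c6.png",np.hstack(o))
E
```

```text
7.7 [0.5688 0.1085 0.0774] [1.5978e+02 2.0000e-02 1.7059e+02] 0.02053563166719934 [-0.85  0.32 -1.23] [-1.12  0.17 -0.01]
```

View pics/c6.png

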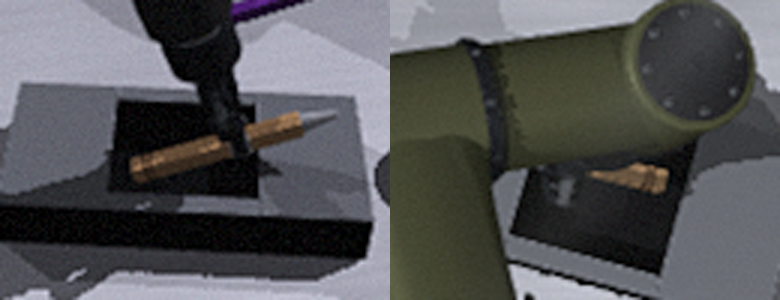

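The whole butt is now visible at crop (132,168), inside the opening and clear of its left edge. I'll lift.

Request:
servo_tool(deltas=[[0,0,0.008,0,0,0,0],[0,0,0.02,0,0,0,0],[0,0,0.035,0,0,0,0],[0,0,0.055,0,0,0,0],[0,0,0.075,0,0,0,0],[0,0,0.095,0,0,0,0],[0,0,0.11,0,0,0,0],[0,0,0.12,0,0,0,0],[0,0,0.125,0,0,0,0],[0,0,0.125,0,0,0,0],[0,0,0.125,0,0,0,0],[0,0,0.125,0,0,0,0]])

```text
time_s: 9.3
tool_pos: [0.5681, 0.1076, 0.2008]
orientation: [2.79, -0.002, 2.977]
ft_force: [-0.5, 0.1, -0.8]
width: 0.0205
```

```bash
python3 - <<'E'
from h import *
from cell import arm
s=arm.sense(); print(s["time_s"],s["tool_pos"].round(4),np.degrees(s["orientation"]).round(2),s["width"],s["ft_force"].round(2),s["joint_vel"].round(4))
i=arm.snapshot("scene")["img"]; cv2.imwrite("pics/s7.png",i)
cv2.imwrite("pics/c7.png",cv2.resize(i[110:250,200:400],None,fx=4,fy=4,interpolation=cv2.INTER_CUBIC))
E
```

```text
9.3 [0.5681 0.1076 0.2008] [ 1.5987e+02 -1.0000e-01  1.7056e+02] 0.0205308956144162 [-0.48  0.14 -0.81] [ 0.0007 -0.0022  0.0018  0.0024 -0.0015 -0.0014]
```

View pics/c7.png

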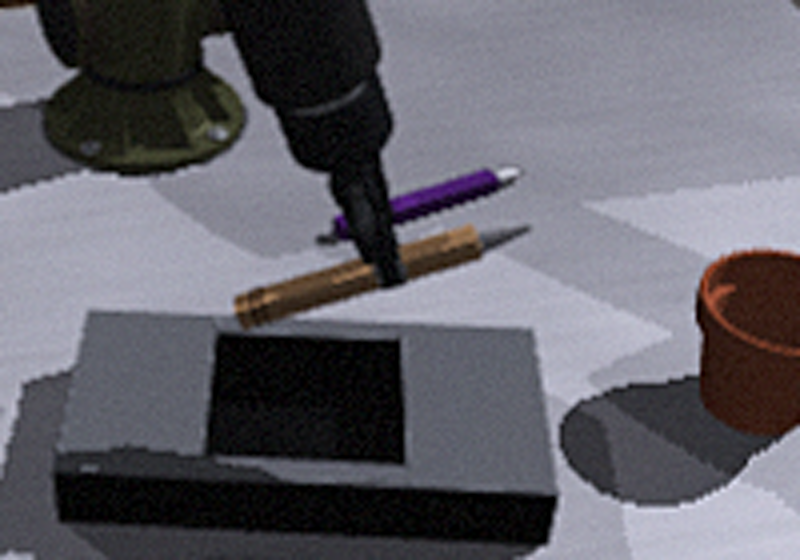

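View pics/s7.png

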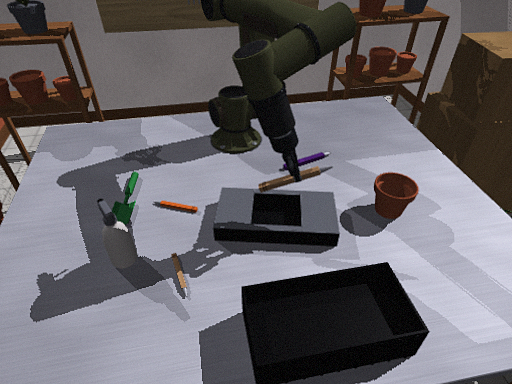

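```bash
python3 - <<'E'
from v import *
t=np.array([.5681,.1076,.2008])
for n,u in(("tip",(529,228)),("butt",(240,311))):
    p=vp((200+u[0]/4,110+u[1]/4),t); print(n,p.round(4))
from cell import arm
s=arm.sense(); print(s["time_s"],s["width"],s["tool_pos"].round(4))
arm.sign_off()
E
```

```text
tip [0.5844 0.2051 0.2406]
butt [ 0.5493 -0.0044  0.1662]
9.35 0.020115659799383154 [0.5682 0.1076 0.2009]
the job is handed in; nothing more can be done
```

The dibber is out of the box, held in the gripper above the cover, and I handed the job in at 9.35 s. The interface gives no verdict.

- **Grip and slide:** I gripped it near its middle with 60 N, lifted it a little and slid it about 30 mm towards its blunt end.
- **Correction on the way:** After the first slide, the image put the tip about 5 mm nearer the opening's edge than I had planned. I slid it 4 mm further back before tilting.
- **Slant:** I tilted it 10° to 16° and paused, with the tip at about z = 0.092 m and the blunt end at about z = 0.028 m. The blunt end's height is worked out from the arm's pose, because the cover hid it.
- **Pull-out:** I drew it out along its axis at up to 20°, then lifted it straight up. While I was moving it, the readings I took showed at most 1.3 N vertically, which fits the dibber's weight and sensor noise, so I saw no contact with the cover. That force was read only between moves.

Last checks before hand-in:
- **Height:** The image puts the tip at z ≈ 0.241 m and the blunt end at z ≈ 0.166 m, against the required 0.105 m. It touched nothing but the gripper.
- **Grip:** The finger opening read 20 to 20.5 mm on a bar given as 22 mm wide. That difference stayed the same throughout, and the dibber showed no sign of slipping.
- **Stillness:** Joint speeds were below 0.003 rad/s.
- **Bystanders:** The pot, trowel and spray bottle look unmoved in the final picture. I did not measure their positions.

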